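# Roll the bearing sleeve up the ramp onto its rest

### The job

Push the brass bearing sleeve with your fingertips: roll it up the green ramp, over the crest and gently against the rubber-faced stop, so that it lies seated in the shallow pocket there, and then leave it. Keep your fingers behind it all the way and roll it slowly, so that it never runs freely or rolls back down; do not grasp, squeeze or lift it. Leave everything else on the bench alone.

Things in the scene. Friction and masses are not known exactly. Their poses are not given: they have to be found in the camera images.
- sleeve: Loose brass bearing sleeve on its side on the apron below the ramp, up to 9 degrees askew and 6 mm off the middle: a cylinder 50 mm in diameter, 100 mm long, 0.3 to 0.56 kg, a groove round its middle. Smooth and oily: friction 0.28 to 0.42 on everything, rolls freely. Origin: its centre (25 mm above what it lies on); y: the cylinder's axis; x and z turn as it rolls.
- rest: Green steel fixture on a wooden board (390 x 196 mm, 55 mm thick), all fixed on the bench. Origin on the bench top; x points horizontally the way up the ramp to the stop, y across, z up. Along x: kerb, top 68 mm above the bench, at -203 mm; flat apron, surface 60 mm above the bench, -200 to -70 mm; ramp -70 to +100 mm; then pocket and stop.
- ramp: Ramp plate of the fixture, fixed to it. Surface rises evenly from 60 to 90 mm above the bench (10 degrees). Origin: middle of its lower edge, on the surface; x up along the slope (173 mm to the crest), y across, z square to the surface. Side fences stand 8 mm above apron, ramp and pocket, 110 mm apart on ramp and pocket, flaring to 170 mm at the kerb.
- seat (a point): Where the sleeve's centre is when seated: midway across the pocket, 112 mm above the bench, at x = +113 mm of the fixture. The pocket's floor, 87 mm above the bench, lies 3 mm below the crest (x = +100 mm) and runs to the stop's upright rubber face (x = +139 mm, top 133 mm above the bench). The sleeve has about 2 mm of play there and stays by itself.
- bearing: Ball bearing, grey ring 52 mm wide and 15 mm high, lying flat, loose; to be left alone. Origin under its centre.
- jar_screws: Glass jar with green lid, 69 mm wide and 84 mm high, loose; to be left alone. Origin under its centre.
- pipe_elbow: Rusty pipe elbow, 82 x 84 x 42 mm, loose; to be left alone. Origin under its centre.
- tape_roll: Roll of black tape, 53 mm wide and 19 mm high, lying flat, loose; to be left alone. Origin under its centre.
Not all that is in view belongs to the job. There is more than one size of the sleeve; the one meant has the size given above.

How it is judged (in metres and radians):
On the way:
1. the sleeve is rolled up the ramp, lying on it, past its middle (x of sleeve in the frame of ramp between 0.09 and 0.16 m and z of sleeve in the frame of ramp below 0.029 m), for 0.05 s.
At the end, for the whole second after the job is handed in: The sleeve lies at rest in the pocket between crest and stop, within 4.5 mm of its seated place along the ramp, 9 mm in all, its axis within 0.08 rad of square, with no finger on it (distance between sleeve and seat below 0.009 m and x of sleeve in the frame of rest between 0.1085 and 0.1175 m and z of sleeve in the frame of rest below 0.115 m and angle between the y axis of sleeve and the y axis of rest, either way round below 0.08 rad and linear speed of sleeve below 0.02 m/s and contact force between the fingers and sleeve below 0.05 N); the robot touches nothing.
It fails at once if the sleeve runs freely on the ramp, up or back (faster than 0.25 m/s) (x of sleeve in the frame of ramp between 0 and 0.15 m and linear speed of sleeve above 0.25 m/s).
It fails at once if the fingers squeeze or shove the sleeve with more than 35 N before it reaches the pocket (x of sleeve in the frame of rest below 0.105 m and contact force between the fingers and sleeve above 35 N).
It fails at once if the fingers press the sleeve with more than 60 N against the stop (contact force between the fingers and sleeve above 60 N).
It fails at once if another thing on the bench is shifted by more than 20 mm (distance of any of bearing, jar_screws, pipe_elbow, tape_roll from where it was at the start of the episode above 0.02 m).
It fails at once if the sleeve is lifted off the ramp or pocket by 12 mm or more, or off the apron by 15 mm or more ((x of sleeve in the frame of ramp above 0 m and z of sleeve in the frame of ramp above 0.037 m) or (x of sleeve in the frame of ramp below 0 m and z of sleeve in the frame of rest above 0.1 m)).
It also fails if it takes over 45 s, if anything falls off the work surface, if the arm or the gripper's body presses on something with over 40 N, if the wrist force passes 120 N, or if a joint passes its speed limit or range.

### The arm

A 6-joint arm with a two-finger parallel gripper is mounted at the origin on a cart in front of the work surface, level with it; the furniture and walls round the work are solid. World frame = base frame: x ahead of the robot, y to its left, z up, the work surface at z = 0. Lengths are in mm, angles in rad, forces in N, time in s.
With the tool pointing down it reaches from about 250 to 800 mm from the base axis. Payload 3.9 kg.
Tool frame: the origin (TCP) lies midway between the tips of the shut fingers; the grasp point (between the pads) lies behind it (robot.tcp_to_grasp is the z of the grasp point in the tool frame, in mm); z points along the fingers, y is the line along which they close (so a half turn about z gives the same grasp; the last joint's range is limited). The gripper opens to 85 mm and grips with 20 to 120 N. Pads are 22 mm wide; open, the fingers measure 114 mm over their backs; the gripper's body (76 mm by 85 mm) begins 54 mm behind the grasp point. The pads swing forward as they close: fully open they stand 13 mm farther back than shut.
Start: joints at [1.221, 0.26, -0.138, 1.173, 0, 1.571], TCP at [179.918, 493.198, 203.204] pointing down, gripper open.
Joint ranges: [-2.78, 2.78], [-0.83, 1.72], [-1.28, 1.37], [-1.9, 2.12], [-1.57, 1.48], [-3.14, 3.14]. Speed limits (rad/s): [2.57, 2.57, 3.14, 3.14, 3.14, 3.14].

### API

Orientations are given as a unit quaternion [w, x, y, z].
In Python, from workcell import status, imaging, robot gives the robot as it stands.
- The arm moves only by the tool arm_command, never from a script. Its argument "series" is a list that holds one entry, the list of rows, each a list of 5 numbers: the shift along the tool's x, y, z in m, then the turn about the tool's z in rad, then the gripper's target within -1 to 1 (shut at 1, half-way at 0, fully open at -1). In form: [[[dx, dy, dz, twist, claw], ...]]. A call has 1 to 20 rows; each row is the pose to reach, as a shift and turn from the pose commanded when the call began, along the tool's axes at that moment; what a row does not reach only later rows make up. A row lasts 1/12 s, in which the tool goes at most 41.7 mm and 7.16 degrees, less where a joint would pass 70% of its speed; a pose out of reach is approached as far as the arm can. A call with a gripper value outside its range is refused whole. The fingers move at their own pace and stop on an object; "newtons" is the grip in N (left out, the last holds). Time passes only in rows, so rows that repeat a pose let the fingers close. It gives the time, the measured TCP pose, the force, the opening and the grip force at its end, in the units of the state.
- status.observe(): the state, without advancing time (a new reading comes with each control period).
- imaging.grab_frame(name): name is "scene" or "top" or "wrist"; returns the picture (480x640x3 uint8, red, green, blue); there is no depth.
- imaging.camera_model(name): a dict with "fx", "fy", "cx", "cy" (pixels), "camera_from_world" (4x4, takes a point from world to camera coordinates). Camera axes: x right, y up, looking along -z (the intrinsics and any distortion apply to the point x, -y, -z); pixel columns grow to the right and rows downward; lengths in mm; the calibration is good to about 2 mm. A picture is of the moment at which its call begins: read the wrist's pose just before it. camera_model takes no time and is no camera call; for the wrist camera it gives the pose at the moment of the call.
- robot.finish_job(): hands the job in; it is judged then, once.
The state is a dict: "time_s": time; "qpos": joint angles; "joint_velocities": joint speeds; "joint_efforts": joint torques, N m; "position": TCP position; "ee_rot": TCP orientation; "ft_force": force on the tool from outside, world axes, zero at the start; "ft_torque": the same for the moment, N m; "finger_gap": finger opening in mm; "gripper_force": force on a finger pad.
Only numpy, scipy, OpenCV 4.12 (cv2) and the standard library are available. Lean on these libraries where they do the work, as an engineer would, in place of code of your own. Each camera call takes 0.05 s, during which the arm holds its last target. There are 200 camera calls.

## Working session

There is one attempt and no reset: what is moved stays moved. The work goes in short steps, Python scripts to look and compute and a tool call to move; the robot and the scene stay as the last step left them, time stands still between calls to the robot, and variables do not carry over. Pictures are saved under pics/ and viewed, at most 10 in all, crops included, and the job is handed in when it is done.

Besides the shell and the picture viewer there is one more tool, called after "Emit:" as name(argument=value, ...) on one line, values as JSON. arm_command: Moves the arm, as the interface text tells. Its arguments: {"type":"object","properties":{"series":{"type":"array"},"newtons":{"type":"number"}},"required":["series"]}

```bash
mkdir -p pics; ls; python3 - <<'E'
from workcell import status, imaging, robot
import cv2, numpy as np
s=status.observe(); print({k:s[k] for k in('time_s','position','ee_rot','ft_force','finger_gap')}, robot.tcp_to_grasp)
for n in('top','scene'):
    im=imaging.grab_frame(n); cv2.imwrite(f'pics/{n}0.png',im[:,:,::-1])
    m=imaging.camera_model(n); print(n,{k:(np.round(v,3).tolist()) if not isinstance(v,str) else v for k,v in m.items()})
E
```

```text
pics
{'time_s': 0.0, 'position': array([179.65992579, 492.48718238, 202.3536702 ]), 'ee_rot': array([-1.83240190e-04,  1.74029228e-01,  9.84739978e-01, -9.84952534e-04]), 'ft_force': array([-0.44990361, -0.63463059, -0.21185893]), 'finger_gap': 85.28188781111874} -18.700000000000003
top {'fx': 537.103, 'fy': 537.103, 'cx': 325.634, 'cy': 240.938, 'camera_from_world': [[-0.02, -1.0, -0.012, 6.212], [0.989, -0.022, 0.147, -489.471], [-0.147, -0.009, 0.989, -1472.379], [0.0, 0.0, 0.0, 1.0]]}
scene {'fx': 577.046, 'fy': 577.046, 'cx': 322.058, 'cy': 248.459, 'camera_from_world': [[0.895, -0.446, 0.005, -427.199], [0.211, 0.434, 0.876, -184.869], [-0.392, -0.783, 0.483, -1100.649], [0.0, 0.0, 0.0, 1.0]]}
```

View pics/top0.png

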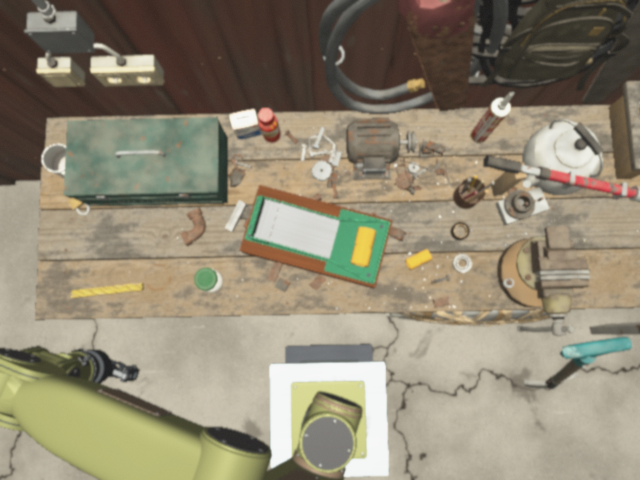

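View pics/scene0.png

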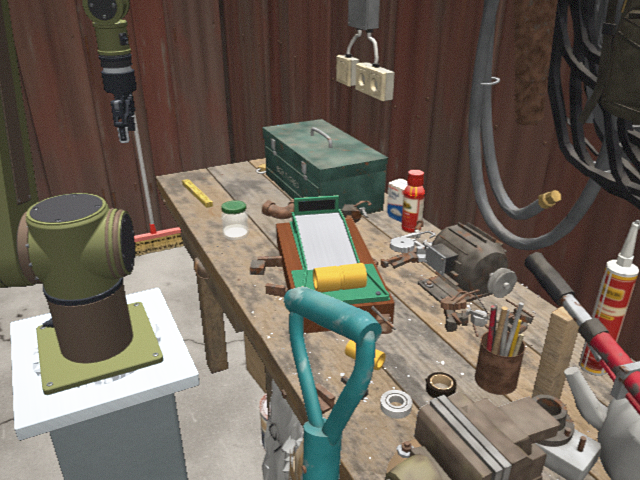

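The top view shows the sleeve at (363,246) on the green apron. The ramp runs to the left, with the stop near (258,215). The small yellow sleeve at (419,259) is a distractor. Next I'll measure from a zoomed crop.

```bash
cat > h.py <<'E'
import cv2, numpy as np
from workcell import status, imaging, robot
from scipy.spatial.transform import Rotation as R
def ray(m,px,z):
    px=np.atleast_2d(np.array(px,float)); T=np.array(m['camera_from_world']); Rm,t=T[:3,:3],T[:3,3]
    d=np.c_[(px[:,0]-m['cx'])/m['fx'],-(px[:,1]-m['cy'])/m['fy'],-np.ones(len(px))]@Rm
    o=-Rm.T@t; return o+d*((z-o[2])/d[:,2])[:,None]
def proj(m,P):
    P=np.atleast_2d(P); T=np.array(m['camera_from_world']); c=P@T[:3,:3].T+T[:3,3]
    return np.c_[m['cx']+m['fx']*c[:,0]/-c[:,2], m['cy']-m['fy']*c[:,1]/-c[:,2]]
def yellow(im):
    h=cv2.cvtColor(im,cv2.COLOR_RGB2HSV); k=cv2.inRange(h,(17,150,120),(30,255,255))
    cs=cv2.findContours(k,cv2.RETR_EXTERNAL,cv2.CHAIN_APPROX_NONE)[0]
    return sorted(cs,key=cv2.contourArea)[::-1]
E
python3 - <<'E'
from h import *
im=cv2.imread('pics/top0.png')[:,:,::-1].copy(); m=imaging.camera_model('top')
for c in yellow(im)[:3]:
    r=cv2.minAreaRect(c); b=cv2.boxPoints(r); w=ray(m,b,85); print(r,np.round(w[:,:2],1).tolist(),np.round(w.mean(0),1))
h=cv2.cvtColor(im,cv2.COLOR_RGB2HSV); g=cv2.inRange(h,(60,120,60),(85,255,255)); g[:180]=0;g[290:]=0;g[:,:242]=0;g[:,400:]=0
r=cv2.minAreaRect(cv2.findNonZero(g)); print('green',r,np.round(ray(m,cv2.boxPoints(r),65)[:,:2],1).tolist())
cv2.imwrite('pics/c0.png',cv2.resize(im[170:295,230:400,::-1],None,fx=4.7,fy=4.7,interpolation=cv2.INTER_CUBIC))
E
```

```text
((363.0235595703125, 246.39410400390625), (16.920574188232422, 37.20356750488281), 12.52880859375) [[421.3, -71.0], [520.3, -95.6], [509.2, -140.3], [410.4, -115.2]] [ 465.3 -105.5   85. ]
((418.10003662109375, 258.70001220703125), (11.180339813232422, 24.59674644470215), 63.43495178222656) [[427.8, -216.5], [456.4, -277.2], [428.9, -289.3], [400.4, -228.8]] [ 428.4 -253.    85. ]
((474.75, 177.75), (0.7071067094802856, 1.4142134189605713), 45.0) [[648.7, -416.8], [651.5, -419.7], [650.0, -421.0], [647.2, -418.1]] [ 649.3 -418.9   85. ]
green ((316.48077392578125, 234.90383911132812), (132.7865753173828, 60.429298400878906), 15.255118370056152) [[474.3, 219.6], [638.2, 175.4], [530.9, -179.0], [370.8, -129.8]]
```

View pics/c0.png

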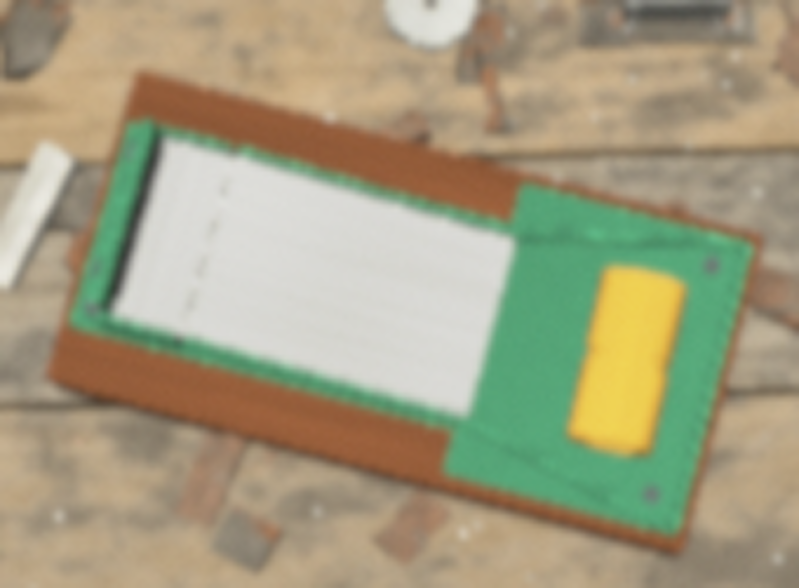

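The crop shows the board corners at about (138,72), (760,236), (682,550) and (50,378). The ramp's lower edge runs (517,237) to (468,415), and the sleeve is centred near (628,360).

```bash
python3 - <<'E'
from h import *
m=imaging.camera_model('top')
f=lambda p:(np.array(p,float)+.5)/4.7-.5+[230,170]
b=ray(m,f([(138,72),(760,236),(682,550),(50,378)]),55)
print('board',b.round(1).tolist(),'c',b.mean(0).round(1))
ux=(b[0]-b[1])+(b[3]-b[2]); uy=(b[3]-b[0])+(b[2]-b[1]); print('angx',np.degrees(np.arctan2(ux[1],ux[0])),'angy',np.degrees(np.arctan2(uy[1],uy[0])))
print(np.linalg.norm(ux)/2,np.linalg.norm(uy)/2)
e=ray(m,f([(517,237),(468,415)]),60);print('low edge',e.round(1).tolist(),e.mean(0).round(1)); d=e[1]-e[0]; print(np.degrees(np.arctan2(d[1],d[0])),np.linalg.norm(d))
s=np.array([465.3,-105.5,85]);
import itertools
a=np.arctan2(ux[1],ux[0]); u=np.array([np.cos(a),np.sin(a),0]); v=np.array([-u[1],u[0],0])
for z in(b.mean(0),e.mean(0)): print((s-z)@u,(s-z)@v)
E
```

```text
board [[650.5, 180.7, 55.0], [542.2, -188.3, 55.0], [357.4, -135.9, 55.0], [466.4, 233.0, 55.0]] c [504.1  22.4  55. ]
angx 73.59095595977914 angy 164.16024207411732
384.5996741804827 191.7527896810194
low edge [[543.8, -44.2, 60.0], [438.6, -13.0, 60.0]] [491.2 -28.6  60. ]
163.49639243062998 109.80661722691545
-133.63353686426302 1.1263155295939375
-81.06579699549549 3.132400638070776
```

Emit:
arm_command(series=[[[-0.476, -0.513, 0, 1.508, 0], [-0.476, -0.513, 0, 1.508, 0], [-0.476, -0.513, 0, 1.508, 0], [-0.476, -0.513, 0, 1.508, 0], [-0.476, -0.513, 0, 1.508, 0], [-0.476, -0.513, 0, 1.508, 0], [-0.476, -0.513, 0, 1.508, 0], [-0.476, -0.513, 0, 1.508, 0], [-0.476, -0.513, 0, 1.508, 0], [-0.476, -0.513, 0, 1.508, 0], [-0.476, -0.513, 0, 1.508, 0], [-0.476, -0.513, 0, 1.508, 0], [-0.476, -0.513, 0, 1.508, 0], [-0.476, -0.513, 0, 1.508, 0], [-0.476, -0.513, 0, 1.508, 0], [-0.476, -0.513, 0, 1.508, 0], [-0.476, -0.513, 0, 1.508, 0], [-0.476, -0.513, 0, 1.508, 0], [-0.476, -0.513, 0, 1.508, 0], [-0.476, -0.513, 0, 1.508, 0]]], newtons=20)

```text
time_s: 1.77
position: [450.4, -151.4, 202.6]
ee_rot: [-0.001, 0.801, 0.599, -0.0]
ft_force: [-1.4, 0.5, -0.2]
finger_gap: 42.8
gripper_force: 0.0
```

```bash
cat >> h.py <<'E'
A=np.radians(73.6); U=np.array([np.cos(A),np.sin(A),0]); V=np.array([-U[1],U[0],0]); O=np.array([509.5,38.6,0])
fx=lambda p: np.round([(np.array(p)-O)@U,(np.array(p)-O)@V,p[2]],1)
def rep():
    s=status.observe(); r=R.from_quat(np.roll(s['ee_rot'],-1)).as_matrix()
    print('t',s['time_s'],'fix',fx(s['position']),'xang',np.degrees(np.arctan2(r[1,0],r[0,0])).round(2),'zax',r[:,2].round(3),'F',np.round(s['ft_force'],1),'gap',round(s['finger_gap'],1),'v',np.abs(s['joint_velocities']).max().round(3))
E
python3 - <<'E'
from h import *
rep(); m=imaging.camera_model('wrist'); im=imaging.grab_frame('wrist'); cv2.imwrite('pics/w1.png',im[:,:,::-1])
print(yellow(im)and [cv2.minAreaRect(c) for c in yellow(im)[:2]])
T=np.array(m['camera_from_world']); print('cam',fx(-T[:3,:3].T@T[:3,3]))
for P in [(-70,55,60),(-70,-55,60),(-151,0,85)]: print(P,proj(m,O+P[0]*U+P[1]*V+[0,0,P[2]]).round(0))
E
```

```text
t 1.7667 fix [-199.     3.   202.6] xang 73.53 zax [-0.002  0.001 -1.   ] F [-1.4  0.5 -0.2] gap 42.8 v 0.026
[]
cam [-122.6    1.8  372.9]
(-70, 55, 60) [[256.  67.]]
(-70, -55, 60) [[386.  67.]]
(-151, 0, 85) [[321. 167.]]
```

View pics/w1.png

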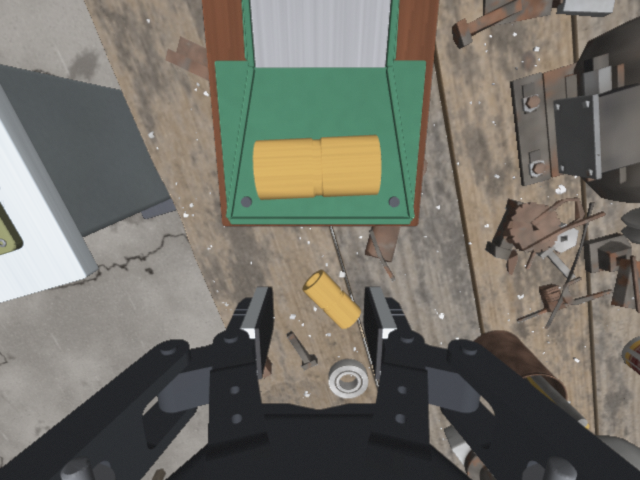

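The wrist view shows the sleeve centred at (318,167), about 2.7° askew, and the fixture squared to the tool. Next I lower the fingers behind the sleeve.

Emit:
arm_command(series=[[[0, 0, 0.03, 0, 0], [0, 0, 0.06, 0, 0], [0, 0, 0.09, 0, 0], [0, 0, 0.11, 0, 0], [0, 0, 0.12, 0, 0], [0, 0, 0.125, 0, 0], [0, 0, 0.1285, 0, 0], [0, 0, 0.1285, 0, 0], [0, 0, 0.1285, 0, 0]]])

```text
time_s: 2.57
position: [451.9, -151.6, 75.5]
ee_rot: [0.001, 0.801, 0.599, 0.0]
ft_force: [-0.9, -0.4, 0.2]
finger_gap: 42.3
gripper_force: 0.0
```

```bash
python3 - <<'E'
from h import *
rep(); im=imaging.grab_frame('wrist'); cv2.imwrite('pics/w2.png',im[:,:,::-1])
E
```

```text
t 2.5667 fix [-198.7    1.6   75.5] xang 73.6 zax [ 0.001 -0.    -1.   ] F [-0.9 -0.4  0.2] gap 42.3 v 0.012
```

View pics/w2.png

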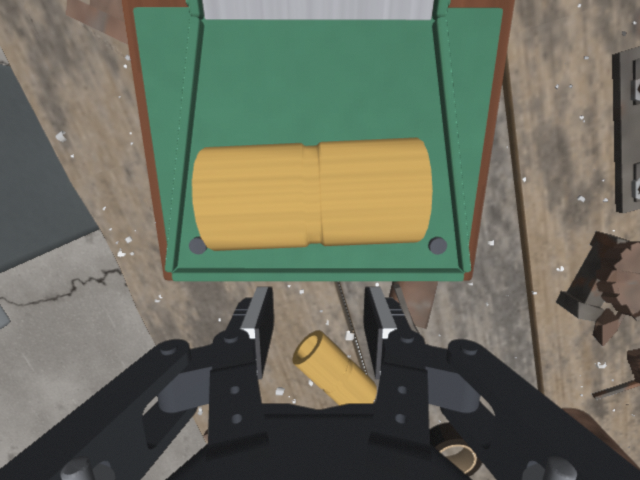

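The fingers at (258,300) and (375,300) are clear behind the sleeve, whose rear edge is at row 247. I start a slow push along the apron.

Emit:
arm_command(series=[[[0.002, 0, 0, 0, 0], [0.004, 0, 0, 0, 0], [0.006, 0, 0, 0, 0], [0.008, 0, 0, 0, 0], [0.01, 0, 0, 0, 0], [0.012, 0, 0, 0, 0], [0.014, 0, 0, 0, 0], [0.016, 0, 0, 0, 0], [0.018, 0, 0, 0, 0], [0.02, 0, 0, 0, 0], [0.022, 0, 0, 0, 0], [0.024, 0, 0, 0, 0], [0.026, 0, 0, 0, 0], [0.028, 0, 0, 0, 0], [0.03, 0, 0, 0, 0], [0.032, 0, 0, 0, 0], [0.034, 0, 0, 0, 0], [0.036, 0, 0, 0, 0], [0.038, 0, 0, 0, 0], [0.04, 0, 0, 0, 0]]])

```text
time_s: 4.28
position: [462.2, -114.8, 77.0]
ee_rot: [0.001, 0.801, 0.599, -0.001]
ft_force: [-6.6, -4.0, 22.3]
finger_gap: 42.6
gripper_force: 11.4
```

```bash
cat >> h.py <<'E'
def look(n):
    rep(); m=imaging.camera_model('wrist'); im=imaging.grab_frame('wrist'); cv2.imwrite(f'pics/{n}.png',im[:,:,::-1])
    c=[c for c in yellow2(im)][:1]
    for c in c:
        r=cv2.minAreaRect(c); b=cv2.boxPoints(r); b=b[np.argsort(b[:,1])]
        for z in(85,100,112): w=ray(m,b,z); print(z,'sleeve ctr',fx(w.mean(0)), 'rowspan',b[:,1].round(0))
        d=r[2]%90; print('skew deg',d if d<45 else d-90,'size',np.round(r[1]))
def yellow2(im):
    h=cv2.cvtColor(im,cv2.COLOR_RGB2HSV); k=cv2.inRange(h,(12,120,100),(30,255,255)); k[330:]=0
    return sorted(cv2.findContours(k,cv2.RETR_EXTERNAL,cv2.CHAIN_APPROX_NONE)[0],key=cv2.contourArea)[::-1]
E
python3 -c "
from h import *
look('w3')"
```

```text
t 4.2833 fix [-160.5    2.1   77. ] xang 73.54 zax [ 0.    -0.004 -1.   ] F [-6.6 -4.  22.3] gap 42.6 v 0.05
85 sleeve ctr [-145.2    4.5   85. ] rowspan [201. 210. 296. 305.]
100 sleeve ctr [-139.5    4.2  100. ] rowspan [201. 210. 296. 305.]
112 sleeve ctr [-134.9    3.9  112. ] rowspan [201. 210. 296. 305.]
skew deg -2.4195175170898438 size [ 95. 221.]
```

View pics/w3.png

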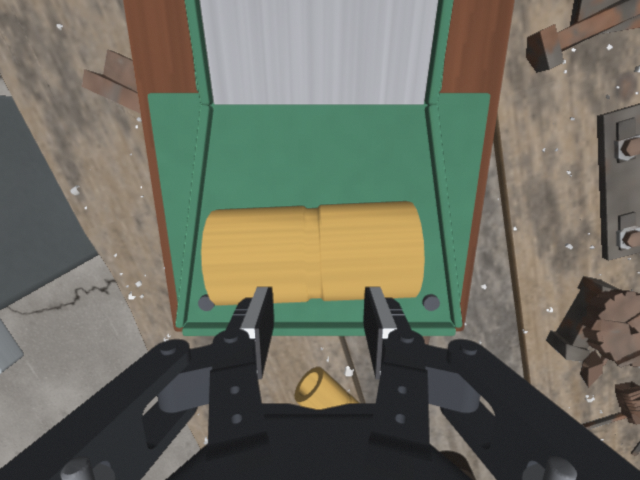

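```bash
cat >> h.py <<'E'
def tang(m,top,bot,col=316,z=85):
    T=np.array(m['camera_from_world']); c=fx(-T[:3,:3].T@T[:3,3])
    D=[]
    for r in(top,bot):
        p=fx(ray(m,[[col,r]],z)[0]); d=(p-c)[[0,2]]; D.append(d/np.linalg.norm(d))
    b=D[0]+D[1]; half=np.arccos(D[0]@D[1])/2; L=25/np.sin(half)
    x=c[0]+b[0]*(z-c[2])/b[1]; b/=np.linalg.norm(b)
    print('cam',c,'ctr from size',c[[0,2]]+b*L,'x at z',x)
E
python3 - <<'E'
from h import *
m=imaging.camera_model('wrist'); rep()
tang(m,205,300)
pr=lambda x,y,z:proj(m,O+x*U+y*V+[0,0,z]).round(0)[0]
for z in(77,90,97,110): print(z,[pr(x,21,z) for x in(-171.5,-160.5,-149.5)])
print('kerb',pr(-203,0,68),'lower ramp edge',pr(-70,0,60))
E
python3 -c "
import cv2;im=cv2.imread('pics/w3.png');cv2.imwrite('pics/w3c.png',cv2.resize(im[195:405,180:450],None,fx=2.8,fy=2.8))"
```

```text
t 4.3333 fix [-160.2    2.1   77.1] xang 73.55 zax [ 0.    -0.003 -1.   ] F [-5.5 -2.7 19.9] gap 42.7 v 0.007
cam [-83.2   1.4 247.1] ctr from size [-144.81604939   80.67418845] x at z -143.21449843171047
77 [array([283., 294.]), array([283., 276.]), array([282., 258.])]
90 [array([281., 306.]), array([280., 287.]), array([279., 267.])]
97 [array([279., 312.]), array([279., 293.]), array([278., 273.])]
110 [array([276., 327.]), array([276., 306.]), array([275., 284.])]
kerb [320. 333.] lower ramp edge [320. 104.]
```

View pics/w3c.png

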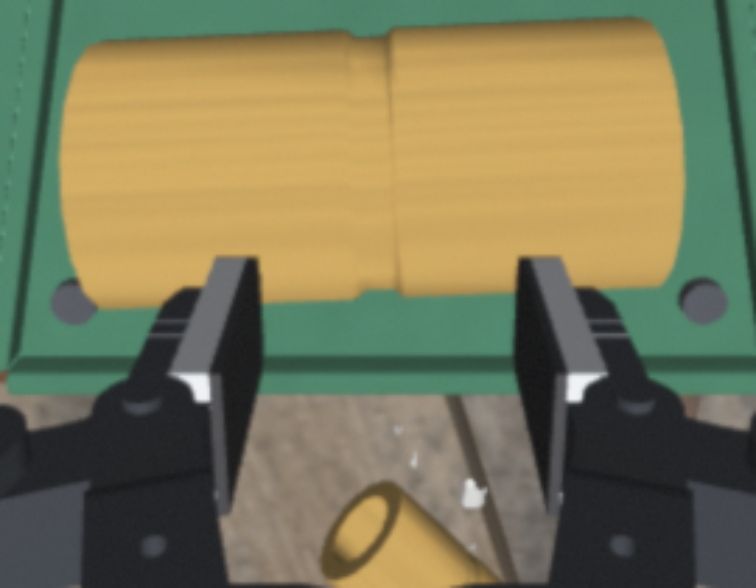

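The crop shows the pad tips at about (273,287) and (365,287) overlapping the upper rear of the sleeve. With 22 N upward, the fingers are riding on the sleeve, so the tips sit higher than the TCP. I lift straight off, back up, and measure where the tips really are.

Emit:
arm_command(series=[[[0, 0, -0.006, 0, 0], [0, 0, -0.015, 0, 0], [0, 0, -0.03, 0, 0], [0, 0, -0.04, 0, 0], [-0.02, 0, -0.04, 0, 0], [-0.04, 0, -0.04, 0, 0], [-0.046, 0, -0.04, 0, 0], [-0.046, 0, -0.04, 0, 0]]])

```text
time_s: 5.0
position: [449.5, -158.5, 114.9]
ee_rot: [0.0, 0.802, 0.598, 0.0]
ft_force: [-0.6, 0.4, -0.6]
finger_gap: 42.4
gripper_force: 0.0
```

```bash
python3 - <<'E'
from h import *
look('w4'); m=imaging.camera_model('wrist'); s=status.observe()
T=np.array(m['camera_from_world'])
z=m['fx']*s['finger_gap']/91.6
for px in((273,287),(364.6,287)):
    c=np.array([(px[0]-m['cx'])/m['fx']*z,-(px[1]-m['cy'])/m['fy']*z,-z]); w=T[:3,:3].T@(c-T[:3,3])
    print('tip',fx(w)-fx(s['position']))
for c in yellow2(cv2.imread('pics/w4.png')[:,:,::-1].copy())[:1]:
    x=c[:,0]; k=x[np.abs(x[:,0]-300)<2]; print(k[:,1].min(),k[:,1].max()); tang(m,k[:,1].min(),k[:,1].max(),300)
E
```

```text
t 5.0 fix [-206.     2.   114.9] xang 73.43 zax [ 0.  0. -1.] F [-0.6  0.4 -0.6] gap 42.4 v 0.027
85 sleeve ctr [-143.2    4.3   85. ] rowspan [107. 116. 193. 202.]
100 sleeve ctr [-142.2    4.   100. ] rowspan [107. 116. 193. 202.]
112 sleeve ctr [-141.4    3.8  112. ] rowspan [107. 116. 193. 202.]
skew deg -2.68377685546875 size [ 87. 193.]
tip [ 7.  20.3 28.3]
tip [  7.  -22.7  28.3]
113 198
cam [-128.8    1.1  285. ] ctr from size [-143.19321298   76.38669788] x at z -142.59894075011434
```

View pics/w4.png

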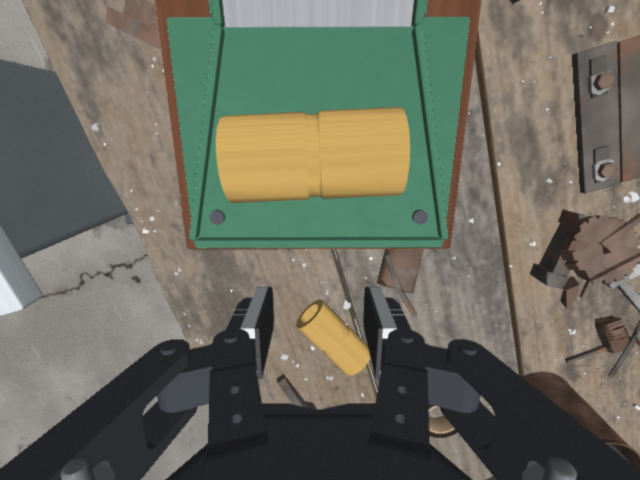

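The sleeve lies undisturbed at x≈-143, and the tips measure about 28 mm above and 7 mm ahead of the nominal TCP. I go down lower this time, over the apron between kerb and sleeve, slowly at the end.

Emit:
arm_command(series=[[[0.018, 0, 0, 0, 0], [0.018, 0, 0, 0, 0], [0.018, 0, 0.02, 0, 0], [0.018, 0, 0.035, 0, 0], [0.018, 0, 0.043, 0, 0], [0.018, 0, 0.046, 0, 0], [0.018, 0, 0.048, 0, 0], [0.018, 0, 0.05, 0, 0], [0.018, 0, 0.05, 0, 0]]])

```text
time_s: 5.8
position: [455.0, -140.4, 65.0]
ee_rot: [0.0, 0.801, 0.599, 0.0]
ft_force: [-0.9, 1.1, -0.4]
finger_gap: 42.8
gripper_force: 0.0
```

```bash
python3 -c "
from h import *
look('w5')"
```

```text
t 5.8 fix [-187.1    1.7   65. ] xang 73.56 zax [ 0.001 -0.    -1.   ] F [-0.9  1.1 -0.4] gap 42.8 v 0.008
85 sleeve ctr [-144.1    4.6   85. ] rowspan [145. 157. 254. 266.]
100 sleeve ctr [-140.8    4.3  100. ] rowspan [145. 157. 254. 266.]
112 sleeve ctr [-138.1    4.   112. ] rowspan [145. 157. 254. 266.]
skew deg -2.5448074340820312 size [109. 256.]
```

Emit:
arm_command(series=[[[0, 0, 0.003, 0, 0], [0, 0, 0.006, 0, 0], [0, 0, 0.009, 0, 0], [0, 0, 0.012, 0, 0], [0, 0, 0.014, 0, 0], [0, 0, 0.015, 0, 0]]])

```text
time_s: 6.35
position: [454.3, -140.2, 49.2]
ee_rot: [-0.0, 0.801, 0.599, -0.0]
ft_force: [-0.9, -0.1, -0.4]
finger_gap: 42.8
gripper_force: 0.0
```

```bash
python3 -c "
from h import *
look('w6')"
```

```text
t 6.35 fix [-187.2    2.5   49.2] xang 73.56 zax [-0.001  0.    -1.   ] F [-0.9 -0.1 -0.4] gap 42.8 v 0.025
85 sleeve ctr [-144.2    4.6   85. ] rowspan [147. 159. 268. 280.]
100 sleeve ctr [-140.5    4.2  100. ] rowspan [147. 159. 268. 280.]
112 sleeve ctr [-137.5    4.   112. ] rowspan [147. 159. 268. 280.]
skew deg -2.3859405517578125 size [121. 290.]
```

View pics/w6.png

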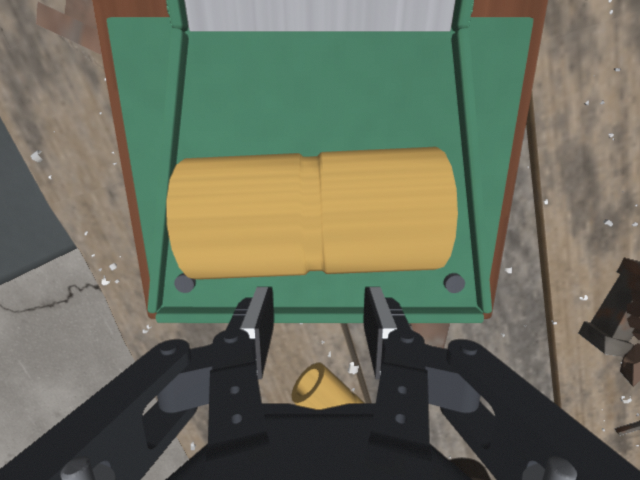

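The pads at row 288 are clear behind the sleeve's rear edge (row 275), and there is no force. Now I push slowly.

Emit:
arm_command(series=[[[0.002, 0, 0, 0, 0], [0.004, 0, 0, 0, 0], [0.006, 0, 0, 0, 0], [0.008, 0, 0, 0, 0], [0.01, 0, 0, 0, 0], [0.012, 0, 0, 0, 0], [0.014, 0, 0, 0, 0], [0.016, 0, 0, 0, 0], [0.018, 0, 0, 0, 0], [0.02, 0, 0, 0, 0], [0.022, 0, 0, 0, 0], [0.024, 0, 0, 0, 0]]])

```text
time_s: 7.4
position: [461.5, -117.2, 49.7]
ee_rot: [-0.0, 0.801, 0.599, -0.0]
ft_force: [0.0, -0.6, 0.5]
finger_gap: 43.0
gripper_force: 0.1
```

```bash
python3 -c "
from h import *
look('w7')"
```

```text
t 7.4 fix [-163.     2.1   49.7] xang 73.55 zax [-0. -0. -1.] F [ 0.  -0.6  0.5] gap 43.0 v 0.049
85 sleeve ctr [-128.6    5.5   85. ] rowspan [168. 180. 285. 298.]
100 sleeve ctr [-123.9    5.   100. ] rowspan [168. 180. 285. 298.]
112 sleeve ctr [-120.2    4.6  112. ] rowspan [168. 180. 285. 298.]
skew deg -2.6025543212890625 size [118. 282.]
```

Emit:
arm_command(series=[[[0.0025, 0, 0, 0, 0], [0.005, 0, 0, 0, 0], [0.0075, 0, 0, 0, 0], [0.01, 0, 0, 0, 0], [0.0125, 0, 0, 0, 0], [0.015, 0, 0, 0, 0], [0.0175, 0, 0, 0, 0], [0.02, 0, 0, 0, 0], [0.0225, 0, 0, 0, 0], [0.025, 0, 0, 0, 0], [0.0275, 0, 0, 0, 0], [0.03, 0, 0, 0, 0], [0.0325, 0, 0, 0, 0], [0.035, 0, 0, 0, 0], [0.0375, 0, 0, 0, 0], [0.04, 0, 0, 0, 0], [0.0425, 0, 0, 0, 0], [0.045, 0, 0, 0, 0], [0.0475, 0, 0, 0, 0], [0.05, 0, 0, 0, 0]]])

```text
time_s: 9.12
position: [475.7, -69.1, 49.7]
ee_rot: [-0.0, 0.801, 0.599, 0.0]
ft_force: [-1.1, -1.3, 1.0]
finger_gap: 42.7
gripper_force: 0.6
```

```bash
python3 -c "
from h import *
look('w8')"
```

```text
t 9.1167 fix [-112.9    2.    49.7] xang 73.56 zax [ 0.  0. -1.] F [-1.1 -1.3  1. ] gap 42.7 v 0.064
85 sleeve ctr [-79.1   6.7  85. ] rowspan [171. 178. 290. 296.]
100 sleeve ctr [-74.4   6.1 100. ] rowspan [171. 178. 290. 296.]
112 sleeve ctr [-70.6   5.6 112. ] rowspan [171. 178. 290. 296.]
skew deg -1.278717041015625 size [119. 281.]
```

Emit:
arm_command(series=[[[0.0025, 0, 0, 0.01, 0], [0.005, 0, 0, 0.02, 0], [0.0075, 0, 0, 0.03, 0], [0.01, 0, -0.0004, 0.03, 0], [0.0125, 0, -0.0009, 0.03, 0], [0.015, 0, -0.0013, 0.03, 0], [0.0175, 0, -0.0018, 0.03, 0], [0.02, 0, -0.0022, 0.03, 0], [0.0225, 0, -0.0026, 0.03, 0], [0.025, 0, -0.0031, 0.03, 0], [0.0275, 0, -0.0035, 0.03, 0], [0.03, 0, -0.004, 0.03, 0], [0.0325, 0, -0.0044, 0.03, 0], [0.035, 0, -0.0048, 0.03, 0], [0.0375, 0, -0.0053, 0.03, 0], [0.04, 0, -0.0057, 0.03, 0], [0.0425, 0, -0.0062, 0.03, 0], [0.045, 0, -0.0066, 0.03, 0], [0.0475, 0, -0.007, 0.03, 0], [0.05, 0, -0.0075, 0.03, 0]]])

```text
time_s: 10.83
position: [489.8, -21.2, 57.2]
ee_rot: [-0.0, 0.81, 0.587, -0.0]
ft_force: [-1.0, -2.9, 0.7]
finger_gap: 42.6
gripper_force: 1.6
```

```bash
python3 -c "
from h import *
look('w9')"
```

```text
t 10.8333 fix [-62.9   2.   57.2] xang 71.83 zax [-0.  0. -1.] F [-1.  -2.9  0.7] gap 42.6 v 0.06
85 sleeve ctr [-31.2   7.9  85. ] rowspan [170. 179. 289. 297.]
100 sleeve ctr [-26.5   6.9 100. ] rowspan [170. 179. 289. 297.]
112 sleeve ctr [-22.7   6.2 112. ] rowspan [170. 179. 289. 297.]
skew deg -1.6568527221679688 size [119. 287.]
```

```bash
python3 - <<'E'
from h import *
for n in('w6','w7','w8','w9'):
    im=cv2.imread(f'pics/{n}.png')[:,:,::-1].copy(); c=yellow2(im)[0][:,0]
    X=np.arange(c[:,0].min()+25,c[:,0].max()-25); X=X[(X<295)|(X>325)]
    top=[c[c[:,0]==x,1].min() for x in X]; print(n,'top-edge tilt',np.degrees(np.arctan(np.polyfit(X,top,1)[0])).round(2),'cols',c[:,0].min(),c[:,0].max())
E
```

```text
w6 top-edge tilt -2.65 cols 167 456
w7 top-edge tilt -2.61 cols 168 450
w8 top-edge tilt -1.41 cols 165 446
w9 top-edge tilt -1.93 cols 158 445
```

View pics/w9.png

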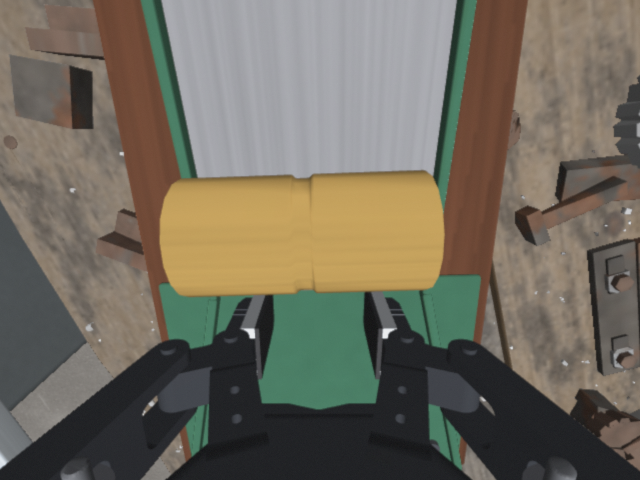

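The view shows the sleeve square to the ramp within the fences, slightly nearer the left one (ends at cols 158 and 445). I continue up the ramp.

Emit:
arm_command(series=[[[0.0025, 0, -0.0004, 0, 0], [0.005, 0, -0.0009, 0, 0], [0.0075, 0, -0.0013, 0, 0], [0.01, 0, -0.0018, 0, 0], [0.0125, 0, -0.0022, 0, 0], [0.015, 0, -0.0026, 0, 0], [0.0175, 0, -0.0031, 0, 0], [0.02, 0, -0.0035, 0, 0], [0.0225, -0.0005, -0.004, 0, 0], [0.025, -0.0005, -0.0044, 0, 0], [0.0275, -0.0005, -0.0048, 0, 0], [0.03, -0.0005, -0.0053, 0, 0], [0.0325, -0.001, -0.0057, 0, 0], [0.035, -0.001, -0.0062, 0, 0], [0.0375, -0.001, -0.0066, 0, 0], [0.04, -0.001, -0.007, 0, 0], [0.0425, -0.0015, -0.0075, 0, 0], [0.045, -0.0015, -0.0079, 0, 0], [0.0475, -0.0015, -0.0084, 0, 0], [0.05, -0.0015, -0.0088, 0, 0]]])

```text
time_s: 12.55
position: [504.0, 26.8, 66.1]
ee_rot: [-0.0, 0.81, 0.587, -0.0]
ft_force: [-1.8, -3.1, 1.5]
finger_gap: 42.8
gripper_force: 1.6
```

```bash
cat >> h.py <<'E'
def tilt(n):
    im=cv2.imread(f'pics/{n}.png')[:,:,::-1].copy(); c=yellow2(im)[0][:,0]
    X=np.arange(c[:,0].min()+25,c[:,0].max()-25); X=X[(X<295)|(X>325)]
    top=[c[c[:,0]==x,1].min() for x in X]; print(n,'top-edge tilt',np.degrees(np.arctan(np.polyfit(X,top,1)[0])).round(2),'cols',c[:,0].min(),c[:,0].max())
E
python3 -c "
from h import *
look('w10');tilt('w10')"
```

```text
t 12.55 fix [-12.9   2.   66.1] xang 71.84 zax [-0. -0. -1.] F [-1.8 -3.1  1.5] gap 42.8 v 0.056
85 sleeve ctr [15.6  8.3 85. ] rowspan [171. 179. 291. 298.]
100 sleeve ctr [ 20.4   7.4 100. ] rowspan [171. 179. 291. 298.]
112 sleeve ctr [ 24.2   6.6 112. ] rowspan [171. 179. 291. 298.]
skew deg -1.462554931640625 size [119. 286.]
w10 top-edge tilt -1.73 cols 159 444
```

Emit:
arm_command(series=[[[0.0025, 0, -0.0004, 0, 0], [0.005, 0, -0.0009, 0, 0], [0.0075, 0, -0.0013, 0, 0], [0.01, 0, -0.0018, 0, 0], [0.0125, 0, -0.0022, 0, 0], [0.015, 0, -0.0026, 0, 0], [0.0175, 0, -0.0031, 0, 0], [0.02, 0, -0.0035, 0, 0], [0.0225, -0.0005, -0.004, 0, 0], [0.025, -0.0005, -0.0044, 0, 0], [0.0275, -0.0005, -0.0048, 0, 0], [0.03, -0.0005, -0.0053, 0, 0], [0.0325, -0.001, -0.0057, 0, 0], [0.035, -0.001, -0.0062, 0, 0], [0.0375, -0.001, -0.0066, 0, 0], [0.04, -0.001, -0.007, 0, 0], [0.0425, -0.0015, -0.0075, 0, 0], [0.045, -0.0015, -0.0079, 0, 0], [0.0475, -0.0015, -0.0084, 0, 0], [0.05, -0.0015, -0.0088, 0, 0]]])

```text
time_s: 14.27
position: [518.1, 74.8, 74.8]
ee_rot: [-0.0, 0.81, 0.587, -0.0]
ft_force: [-0.8, -3.7, 1.4]
finger_gap: 42.6
gripper_force: 1.7
```

```bash
python3 -c "
from h import *
look('w11');tilt('w11')"
```

```text
t 14.2667 fix [37.2  1.9 74.8] xang 71.84 zax [-0.  0. -1.] F [-0.8 -3.7  1.4] gap 42.6 v 0.051
85 sleeve ctr [62.7  8.9 85. ] rowspan [172. 179. 291. 298.]
100 sleeve ctr [ 67.5   7.9 100. ] rowspan [172. 179. 291. 298.]
112 sleeve ctr [ 71.3   7.1 112. ] rowspan [172. 179. 291. 298.]
skew deg -1.3836822509765625 size [120. 287.]
w11 top-edge tilt -1.67 cols 158 445
```

Emit:
arm_command(series=[[[0.002, 0, -0.0004, 0, 0], [0.004, 0, -0.0007, 0, 0], [0.006, 0, -0.001, 0, 0], [0.008, 0, -0.0014, 0, 0], [0.01, 0, -0.0018, 0, 0], [0.012, 0, -0.0021, -0.003, 0], [0.014, 0, -0.0025, -0.006, 0], [0.016, 0, -0.0028, -0.009, 0], [0.018, -0.0005, -0.0032, -0.012, 0], [0.02, -0.0005, -0.0035, -0.015, 0], [0.022, -0.0005, -0.0039, -0.018, 0], [0.024, -0.0005, -0.0042, -0.021, 0], [0.026, -0.001, -0.0045, -0.024, 0], [0.028, -0.001, -0.0048, -0.027, 0], [0.03, -0.001, -0.005, -0.03, 0], [0.032, -0.001, -0.005, -0.03, 0], [0.034, -0.001, -0.005, -0.03, 0], [0.036, -0.001, -0.005, -0.03, 0], [0.037, -0.001, -0.005, -0.03, 0], [0.038, -0.001, -0.005, -0.03, 0]]])

```text
time_s: 15.98
position: [529.0, 111.2, 79.7]
ee_rot: [-0.0, 0.801, 0.599, 0.0]
ft_force: [-0.5, -0.1, -0.3]
finger_gap: 42.7
gripper_force: 0.0
```

```bash
python3 -c "
from h import *
look('w12');tilt('w12')"
```

```text
t 15.9833 fix [75.2  1.7 79.7] xang 73.57 zax [-0.  0. -1.] F [-0.5 -0.1 -0.3] gap 42.7 v 0.019
85 sleeve ctr [104.6   7.9  85. ] rowspan [166. 166. 283. 283.]
100 sleeve ctr [108.9   7.3 100. ] rowspan [166. 166. 283. 283.]
112 sleeve ctr [112.3   6.7 112. ] rowspan [166. 166. 283. 283.]
skew deg 0.0 size [117. 281.]
w12 top-edge tilt 0.16 cols 164 445
```

The sleeve has dropped into the pocket: x≈112, square, no contact force. I back off and lift away.

Emit:
arm_command(series=[[[-0.005, 0, 0, 0, 0], [-0.015, 0, 0, 0, 0], [-0.03, 0, 0, 0, 0], [-0.045, 0, 0, 0, 0], [-0.05, 0, -0.02, 0, 0], [-0.05, 0, -0.05, 0, 0], [-0.05, 0, -0.08, 0, 0], [-0.05, 0, -0.1, 0, 0], [-0.05, 0, -0.1, 0, 0], [-0.05, 0, -0.1, 0, 0]]])

```text
time_s: 16.87
position: [515.6, 62.3, 181.1]
ee_rot: [0.001, 0.801, 0.598, 0.001]
ft_force: [0.6, -0.1, -0.4]
finger_gap: 42.6
gripper_force: 0.0
```

```bash
python3 - <<'E'
from h import *
look('w13');tilt('w13')
im=cv2.imread('pics/w13.png')[:,:,::-1].copy(); m=imaging.camera_model('wrist'); c=yellow2(im)[0][:,0]
k=c[np.abs(c[:,0]-290)<2][:,1]; tang(m,k.min(),k.max(),290,112)
h=cv2.cvtColor(im,cv2.COLOR_RGB2HSV); g=cv2.inRange(h,(60,90,40),(90,255,255)); r=int(c[:,1].mean())
x=np.nonzero(g[r])[0]; print('green cols at sleeve row',x.min(),x[x<320].max(),x[x>320].min(),x.max(),'sleeve',c[:,0].min(),c[:,0].max())
E
```

```text
t 16.8667 fix [ 24.4   0.8 181.1] xang 73.51 zax [ 0.003  0.    -1.   ] F [ 0.6 -0.1 -0.4] gap 42.6 v 0.051
85 sleeve ctr [115.6   7.6  85. ] rowspan [ 71.  71. 149. 149.]
100 sleeve ctr [114.8   7.2 100. ] rowspan [ 71.  71. 149. 149.]
112 sleeve ctr [114.1   6.9 112. ] rowspan [ 71.  71. 149. 149.]
skew deg 0.0 size [ 78. 167.]
w13 top-edge tilt 0.0 cols 224 391
cam [100.7   1.  350. ] ctr from size [114.44790097 101.47014168] x at z 113.86542186241942Traceback (most recent call last):
  File "<stdin>", line 6, in <module>
    return umr_maximum(a, axis, None, out, keepdims, initial, where)
ValueError: zero-size array to reduction operation maximum which has no identity
```

```bash
python3 -c "
from workcell import robot
print(robot.finish_job())"
```

```text
the job is handed in; nothing more can be done
None
```

I rolled the sleeve up the ramp and over the crest, left it in the pocket with the fingers clear, and handed the job in; no verdict came back. My last measurement had it square, at x ≈ 114 mm and about 7 mm off-centre (the fences allow 5 mm). On the first push the fingers rode up on the sleeve at about 22 N, so I backed off and pushed again lower.

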